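Scrape baked crusts off a sheet and rack the scraper for washing

TASK

Take the red-handled scraper from its rest, set its blade down on the dark baking sheet at the closed end behind the crusts, and wipe them along the sheet and off its open end into the green scrap tray, with the blade bearing lightly on the sheet at the start, the middle and the end of the stroke; do not touch the crusts with the gripper. Then stand the scraper, blade down, fully home in the crowded blue wash basket, gently nudging the two dough cards aside so that they stay in it, and let go. Leave the jar, bowl and mug where they are.

Things in the scene. Friction and masses are not known exactly. Their poses are not given: they have to be found in the camera images.
- scraper: bench scraper, about 250 g: steel blade 150 (its y) x 4 (its x) x 90 mm high, topped by a red handle bar 150 (y) x 24 (x) x 40 mm, from 85 to 125 mm above the blade's edge. Origin: middle of the blade's lower edge; z up to the handle. Front and back alike. Grip the handle's middle from above, across its 24 mm. Starts upright, loose in the rest's slot
- rest: fixed white block 44 (x) x 90 (y) x 50 mm high with an 8 mm wide, 44 mm deep slot along its y, in which the scraper's blade stands. Origin: centre of the underside. It may swap places with the basket
- stand: fixed stand with the dark baking sheet, 220 (x) x 190 (y) mm. Origin: on the table below the sheet's middle; x along the wipe, to the open end. The sheet's face is 55 mm above the table in the middle, but it slopes along x, up or down, by up to 0.04 rad (4.4 mm at the ends): this varies and is not reported, so feel for it. It does not give way to light pressing
- mouth (a point): the middle of the sheet's open end, at x = 110 mm, z = 55 mm of the stand (true height up to 4.4 mm more or less), axes as the stand's. The sheet's other three sides (closed end and long sides) have rims 5 mm thick and 7 mm high: 180 mm inner width, closed end's rim at x = -110 to -105 mm of the stand
- tray: fixed green open scrap tray 140 (x) x 190 (y) x 40 mm high, walls and floor about 4 mm, just under the sheet's open end; origin: centre of its underside, on the stand's x axis 165 mm from the stand's origin, axes as the stand's
- crust_a: loose brown hard crust, 18 g, a flat piece about 62 x 42 x 9 mm, lying on the sheet; origin: centre of its underside
- crust_b: as crust_a
- crust_c: as crust_a
- basket: fixed blue open wash basket 66 (x) x 190 (y) x 70 mm high, walls and floor 5 mm, so the opening is 56 x 180 mm. Origin: centre of the underside; the scraper goes in with its blade along the basket's y, at the middle of x, between the two cards; it must push the cards' feet aside on its way down
- card_yellow: loose yellow dough card, 60 g, a stiff plate 6 x 70 x 85 mm leaning in one half of the basket's length, its top against one long wall; origin: centre of its lower edge, z up along the card
- card_white: as card_yellow, but white, in the other half, and leaning against the opposite wall
- jar: amber jar, 72 mm across, 110 mm high; origin: centre of its underside; leave alone
- bowl: steel bowl, 120 mm across, 55 mm high; origin: centre of its underside; leave alone
- mug: white mug, 80 mm across, 90 mm high; origin: centre of its underside; leave alone
There are look-alikes about, which are no part of the job. Leave any white look-alike of the crust_a alone.

How it is judged:
On the way, in this order (a step that is already met when the one before it is completed fails the run):
1. blade bears on the sheet (over 1.5 N), upright and across the sheet, near its closed end (more than 65 mm from the middle) (contact force between scraper and stand above 1.5 N and angle between scraper's own z axis and vertical below 0.35 rad and angle between the x axis of scraper and the x axis of stand, either way round below 0.3 rad and x of scraper in the frame of stand below -0.065 m), for 0.1 s.
2. blade bears on the sheet in the middle (within 35 mm of it) (contact force between scraper and stand above 1.5 N and angle between scraper's own z axis and vertical below 0.35 rad and angle between the x axis of scraper and the x axis of stand, either way round below 0.3 rad and x of scraper in the frame of stand between -0.035 and 0.035 m), for 0.1 s.
3. blade bears on the sheet near its open end (more than 60 mm from the middle) (contact force between scraper and stand above 1.5 N and angle between scraper's own z axis and vertical below 0.35 rad and angle between the x axis of scraper and the x axis of stand, either way round below 0.3 rad and x of scraper in the frame of stand above 0.06 m), for 0.1 s.
At the end, for the whole second after the job is handed in: all three crusts at rest in the scrap tray; the scraper released and at rest in the basket, blade down within 12 mm of the basket's floor, within 30 mm of the middle of its length and leaning less than 0.55 rad; both dough cards still standing in the basket (x of crust_a in the frame of tray between -0.075 and 0.075 m and y of crust_a in the frame of tray between -0.095 and 0.095 m and z of each of crust_a, crust_b, crust_c in the frame of tray below 0.045 m and linear speed of each of crust_a, crust_b, crust_c, scraper below 0.02 m/s and x of crust_b in the frame of tray between -0.075 and 0.075 m and y of crust_b in the frame of tray between -0.095 and 0.095 m and x of crust_c in the frame of tray between -0.075 and 0.075 m and y of crust_c in the frame of tray between -0.095 and 0.095 m and x of scraper in the frame of basket between -0.03 and 0.03 m and y of scraper in the frame of basket between -0.03 and 0.03 m and z of scraper in the frame of basket below 0.017 m and angle between scraper's own z axis and vertical below 0.55 rad and x of card_yellow in the frame of basket between -0.03 and 0.03 m and y of card_yellow in the frame of basket between -0.09 and 0.09 m and z of each of card_yellow, card_white in the frame of basket below 0.03 m and angle between each of card_yellow, card_white's own z axis and vertical below 0.9 rad and x of card_white in the frame of basket between -0.03 and 0.03 m and y of card_white in the frame of basket between -0.09 and 0.09 m); the robot touches nothing.
It fails at once if scraper pressed on the sheet or stand with more than 45 N (contact force between scraper and stand above 45 N).
It fails at once if crusts pushed with the fingers or arm instead of the scraper (contact force between any of the fingers, the arm and crust_a above 0.5 N or contact force between any of the fingers, the arm and crust_b above 0.5 N or contact force between any of the fingers, the arm and crust_c above 0.5 N).
It fails at once if a dough card rammed with more than 30 N (contact force between scraper and card_yellow above 30 N or contact force between scraper and card_white above 30 N).
It fails at once if jar, bowl or mug displaced by more than 30 mm (distance of any of jar, bowl, mug from where it was at the start of the episode above 0.03 m).
It also fails if it takes over 72 s, if anything falls off the work surface, if the arm or the gripper's body presses on something with over 40 N, if the wrist force passes 120 N, or if a joint passes its speed limit or range.

ROBOT

A 6-joint arm with a two-finger parallel gripper is mounted at the origin on the work surface. World frame = base frame: x ahead of the robot, y to its left, z up, the work surface at z = 0. Lengths are in m, angles in rad, forces in N, time in s.
With the tool pointing down it reaches from about 0.25 to 0.725 m from the base axis. Payload 4 kg.
Tool frame: the origin (TCP) lies on the centre line of the jaws, within the pads' length; the fingertips stand 25 mm ahead of it and the grasp point (between the pads) lies 6 mm ahead of it; z points along the fingers, x is the direction in which the jaws open and shut, and the axes are right-handed (so a half turn about z gives the same grasp; the last joint's range is limited). The gripper opens to 85 mm and grips with 20 to 120 N. Pads are 22 mm wide; open, the fingers measure 114 mm over their backs; the gripper's body (76 mm by 85 mm) begins 54 mm behind the grasp point. The pads swing forward as they close: fully open they stand 13 mm farther back than shut.
Start: joints at [0, 0.241, 0.005, 1.335, 0, 1.571], TCP at [0.5, -0, 0.256] pointing down, gripper open.
Joint ranges: [-2.72, 2.72], [-1.05, 1.87], [-1.09, 1.28], [-1.99, 2.15], [-1.42, 1.44], [-3.14, 3.14]. Speed limits (rad/s): [2.79, 2.79, 3.14, 3.14, 3.14, 3.14].

INTERFACE

Orientations are given as a unit quaternion [x, y, z, w].
In Python, from workcell import bot, imaging, order gives the robot as it stands.
- The arm moves only by the tool carry_out, never from a script. Its argument "moves" is a list of rows, each a list of 5 numbers: the shift along the tool's x, y, z scaled (see below), then the turn about the tool's z scaled (see below), then the opening, from -1 (shut) to 1 (fully open). In form: [[tx, ty, tz, roll, hand], ...]. A call has 1 to 20 rows; each row is the pose to reach, as a shift and turn from the pose commanded when the call began, along the tool's axes at that moment; what a row does not reach only later rows make up. The controller multiplies each number of a shift by 0.1 m and each number of a turn by 90 degrees. A row lasts 1/10 s, in which the tool goes at most 50 mm and 8.59 degrees, less where a joint would pass 70% of its speed; a pose out of reach is approached as far as the arm can. A call with a number of a shift or a turn outside -1 to 1 is refused whole. A call with a gripper value outside its range is refused whole. The fingers move at their own pace and stop on an object; the grip force is fixed at half the most. Time passes only in rows, so rows that repeat a pose let the fingers close. It gives the time, the measured TCP pose, the force and the opening at its end, in the units of the state.
- bot.get_obs(): the state, without advancing time (a new reading comes with each control period).
- imaging.camera(name): name is "scene" or "side" or "wrist"; returns the picture (420x560x3 uint8, red, green, blue); there is no depth.
- imaging.camera_model(name): a dict with "fovy" (degrees; the focal length in pixels is half the picture's height over the tangent of half this angle, whatever the lens; pixels are square), "cx", "cy" (the principal point, pixels), "eye" and "rotation" of the camera in the world. Camera axes: x right, y up, looking along -z (the intrinsics and any distortion apply to the point x, -y, -z); pixel columns grow to the right and rows downward; lengths in m; the calibration is good to about 2 mm. A picture is of the moment at which its call begins: read the wrist's pose just before it. camera_model takes no time and is no camera call; for the wrist camera it gives the pose at the moment of the call.
- order.job_done(): hands the job in, once; it reports no verdict.
The state is a dict: "clock": time; "joint_pos": joint angles; "joint_vel": joint speeds; "tau": joint torques, N m; "eef_pos": TCP position; "tool_rot": TCP orientation; "ft_force": force on the tool from outside, world axes, zero at the start; "ft_torque": the same for the moment, N m; "grip_width": finger opening in m.
Only numpy, scipy, OpenCV 4.12 (cv2) and the standard library are available. Lean on these libraries where they do the work, as an engineer would, in place of code of your own. Each camera call takes 0.05 s, during which the arm holds its last target.

## Working session

There is one attempt and no reset: what is moved stays moved. The work goes in short steps, Python scripts to look and compute and a tool call to move; the robot and the scene stay as the last step left them, time stands still between calls to the robot, and variables do not carry over. Pictures are saved under pics/ and viewed, and the job is handed in when it is done.

Besides the shell and the picture viewer there is one more tool, called after "Emit:" as a command line: name --pt "numbers of a row" for each row, then --argument value for the rest. carry_out: Moves the arm, as the interface text tells. Its arguments: {"type":"object","properties":{"moves":{"type":"array","items":{"type":"array","items":{"type":"number","minimum":-1,"maximum":1}}}},"required":["moves"]}

```bash
ls; mkdir -p pics; python3 - <<'E'
from workcell import bot, imaging, order
import cv2,json
for n in ["scene","side","wrist"]:
    im=imaging.camera(n); cv2.imwrite(f"pics/{n}0.png",im[:,:,::-1])
    print(n,imaging.camera_model(n))
print(bot.get_obs())
E
```

```text
pics
scene {'fovy': 51.642980564298725, 'cx': 274.30661353538466, 'cy': 211.64885901756128, 'eye': array([1.01423157, 0.28318181, 0.94894576]), 'rotation': array([0.14020073, 0.23687834, 0.821747  , 0.49896319])}
side {'fovy': 56.723973100122514, 'cx': 275.8712803606028, 'cy': 213.63324988331664, 'eye': array([ 0.12937765, -0.55155154,  0.68823583]), 'rotation': array([ 0.37964584, -0.12839833, -0.29270038,  0.86816438])}
wrist {'fovy': 65.94788049649927, 'cx': 281.65328818823684, 'cy': 213.02873852337933, 'eye': array([0.50024206, 0.06743994, 0.37287664]), 'rotation': array([-1.34281514e-01,  4.41953517e-04, -2.31877671e-04,  9.90943099e-01])}
{'clock': 0.15, 'joint_pos': array([-2.24474596e-05,  2.41273193e-01,  4.04651815e-03,  1.33519869e+00,
        6.70446631e-06,  1.57080645e+00]), 'joint_vel': array([-0.0010422 , -0.00188429,  0.00270637, -0.00075914, -0.00046995,
        0.00106512]), 'tau': array([-1.62746033e-03, -3.72633219e+01,  2.52638429e+01,  1.23480460e-02,
       -1.30651040e-05,  1.49362950e-05]), 'eef_pos': array([ 4.99567946e-01, -9.34683741e-06,  2.55605709e-01]), 'tool_rot': array([ 9.99999668e-01, -1.62894947e-05, -8.14518413e-04, -3.35725004e-06]), 'ft_force': array([-0.02352203,  0.4017934 ,  0.13904916]), 'ft_torque': array([-0.00075781,  0.02176606,  0.0154916 ]), 'grip_width': 0.08533100753731442}
```

View pics/scene0.png

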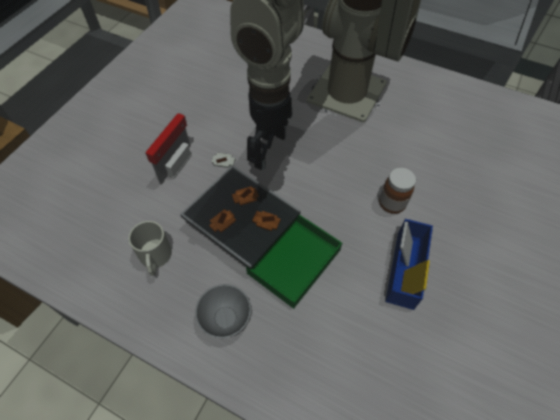

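View pics/side0.png

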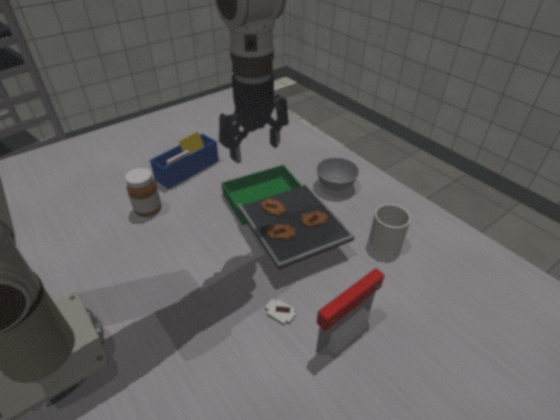

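View pics/wrist0.png

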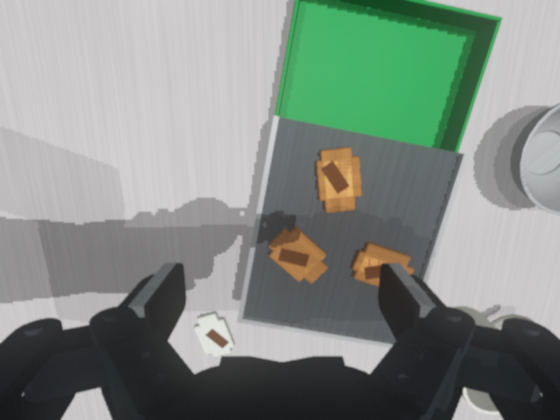

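```bash
cat > h.py <<'E'
import numpy as np, cv2
from scipy.spatial.transform import Rotation as R
def K(m,h=420):
    f=h/2/np.tan(np.radians(m['fovy'])/2); return f
def ray(m,u,v):
    f=K(m); d=np.array([(u-m['cx'])/f,-(v-m['cy'])/f,-1.0])
    return np.array(m['eye']),R.from_quat(m['rotation']).apply(d)
def onz(m,u,v,z):
    e,d=ray(m,u,v); return e+d*(z-e[2])/d[2]
def proj(m,p):
    c=R.from_quat(m['rotation']).inv().apply(np.array(p)-m['eye']); f=K(m)
    return np.array([m['cx']+f*c[0]/-c[2], m['cy']-f*c[1]/-c[2]])
def tri(m1,p1,m2,p2):
    a,d=ray(m1,*p1); b,e=ray(m2,*p2)
    s=np.linalg.lstsq(np.c_[d,-e],b-a,rcond=None)[0]
    q1=a+s[0]*d;q2=b+s[1]*e
    return (q1+q2)/2,np.linalg.norm(q1-q2)
E
python3 - <<'E'
import cv2
a=cv2.imread('pics/scene0.png');b=cv2.imread('pics/side0.png')
def cr(im,x,y,w,h,s): return cv2.resize(im[y:y+h,x:x+w],None,fx=s,fy=s,interpolation=cv2.INTER_CUBIC)
cv2.imwrite('pics/c1.png',cv2.hconcat([cr(a,140,110,60,80,6),cr(a,380,215,60,100,4.8)]))
cv2.imwrite('pics/c2.png',cv2.hconcat([cr(b,300,260,90,95,5),cr(b,145,125,80,67.0.__int__()+0,5)[:335]]) if 0 else cr(b,300,260,90,95,6))
cv2.imwrite('pics/c3.png',cr(b,145,125,80,67,8))
E
```

```text
(no output)
```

View pics/c1.png

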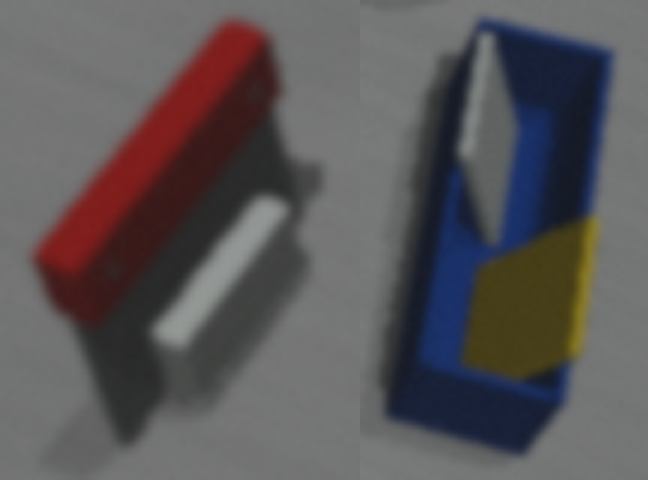

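View pics/c2.png

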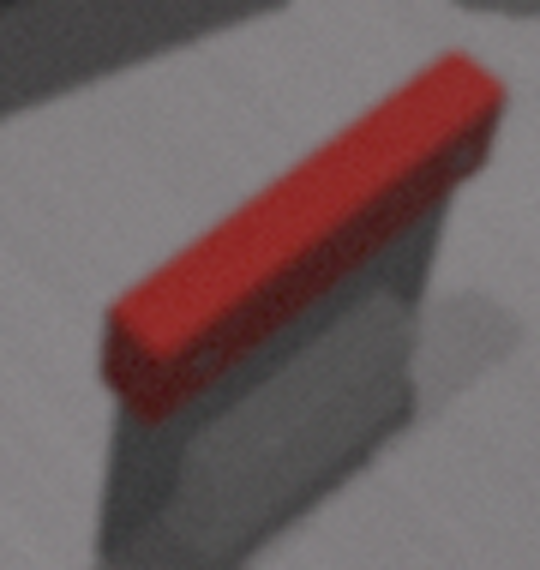

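View pics/c3.png

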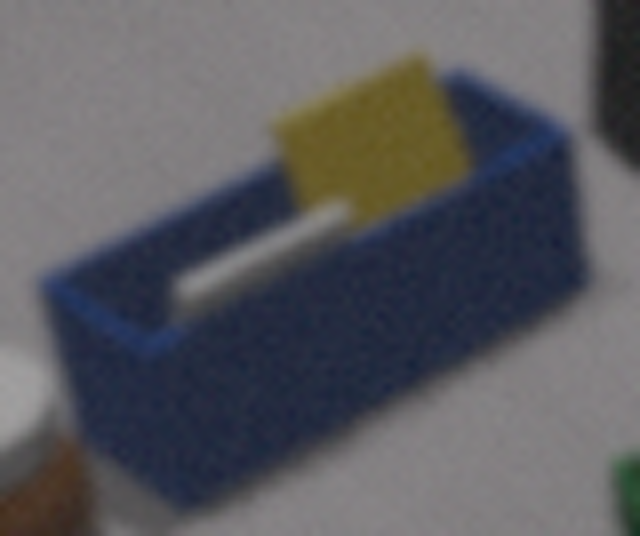

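```bash
python3 - <<'E'
from h import *
from workcell import imaging
S=imaging.camera_model('scene');D=imaging.camera_model('side');W=imaging.camera_model('wrist')
a=lambda *p:np.array(p,float)
hs=a((178.7,113.3),(184.2,115.8),(151.7,156.3),(145.8,153.7))
# side: origin 300,260 scale 6
hd=a((460,50),(505,95),(162,365),(108,312))/6+a(300,260)
def show(n,m,pts,z):
    P=np.array([onz(m,*p,z) for p in pts])[:,:2]
    c=P.mean(0); e=(P[0]+P[1]-P[2]-P[3])/2; w=P[1]-P[0]
    print(n,P.round(4).tolist(),'c',c.round(4),'L',np.linalg.norm(e).round(4),'ang',np.degrees(np.arctan2(e[1],e[0])).round(2),'w',np.linalg.norm(w).round(4),np.linalg.norm(P[3]-P[2]).round(4))
show('handle scene',S,hs,.131);show('handle side',D,hd,.131)
bs=a((404.6,219.2),(432.5,225.8),(422.3,299),(391.5,290))
show('basket scene',S,bs,.07)
bd=a((42,283),(155,352),(575,132),(455,70))/8+a(145,125)
show('basket side',D,bd,.07)
# wrist sheet
show('sheet wrist open',W,a((275,117),(462,153),(395,347),(240,320)),.06)
E
python3 - <<'E'
import cv2
a=cv2.imread('pics/scene0.png');b=cv2.imread('pics/side0.png')
def cr(im,x,y,w,h,s): return cv2.resize(im[y:y+h,x:x+w],None,fx=s,fy=s,interpolation=cv2.INTER_CUBIC)
cv2.imwrite('pics/d1.png',cr(a,170,150,180,160,4.4))
cv2.imwrite('pics/d2.png',cr(b,210,155,150,115,5.2))
E
```

```text
handle scene [[0.4118, -0.3163], [0.4126, -0.2987], [0.5606, -0.2936], [0.5606, -0.3112]] c [ 0.4864 -0.305 ] L 0.1485 ang -178.04 w 0.0177 0.0176
handle side [[0.5524, -0.3013], [0.5501, -0.3212], [0.4055, -0.3267], [0.405, -0.3054]] c [ 0.4783 -0.3137] L 0.1461 ang 1.88 w 0.0201 0.0213
basket scene [[0.4082, 0.3072], [0.3955, 0.3707], [0.5799, 0.4038], [0.5907, 0.3393]] c [0.4936 0.3553] L 0.1863 ang -169.93 w 0.0647 0.0654
basket side [[0.3907, 0.3608], [0.4041, 0.3005], [0.5858, 0.3326], [0.5721, 0.397]] c [0.4882 0.3477] L 0.1848 ang -169.36 w 0.0617 0.0658
sheet wrist open [[0.4938, 0.0734], [0.6719, 0.0404], [0.6281, -0.1763], [0.4539, -0.1414]] c [ 0.5619 -0.051 ] L 0.2197 ang 79.02 w 0.1811 0.1777
```

View pics/d1.png

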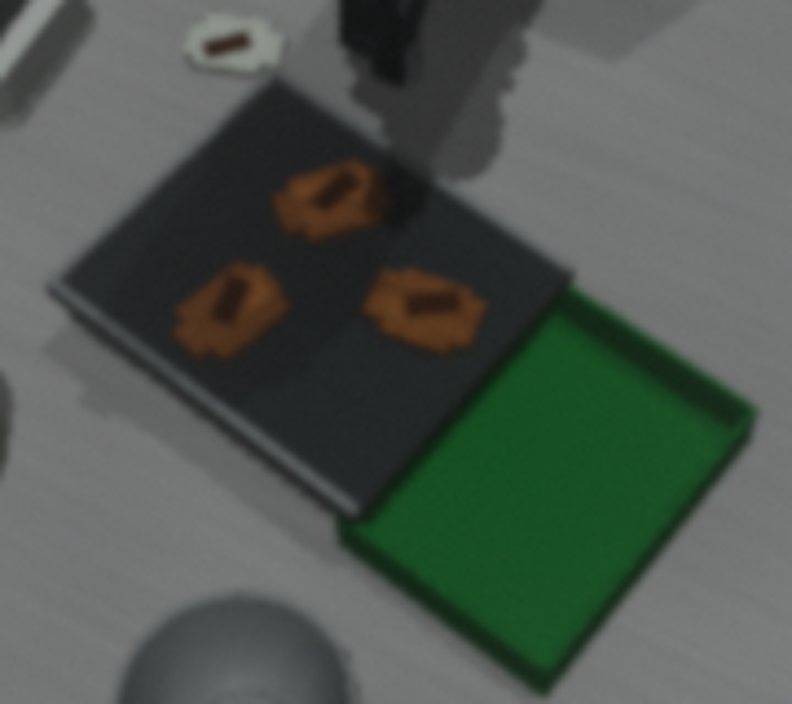

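View pics/d2.png

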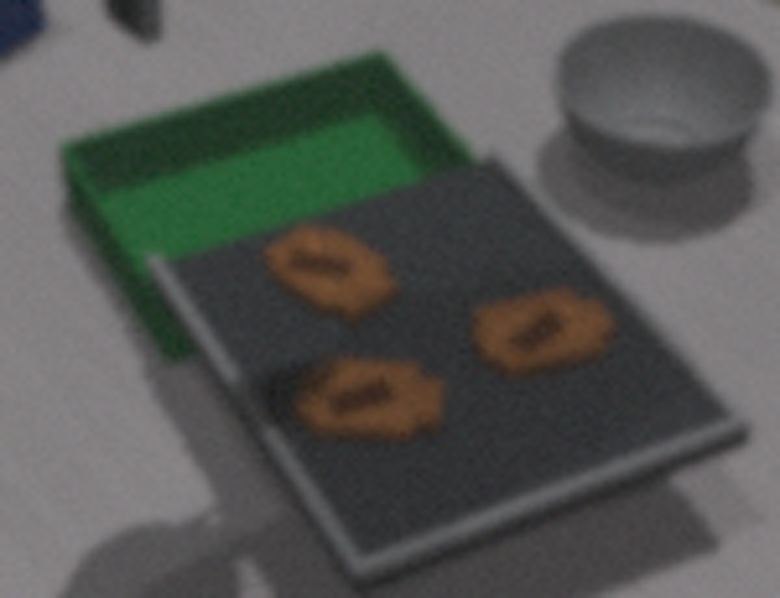

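Emit:
carry_out --pt "-0.1 0.5 0 -0.1 1" --pt "-0.1 1 0 -0.2 1" --pt "-0.1 1 0 -0.2 1" --pt "-0.1 1 0 -0.2 1"

```text
clock: 0.55
eef_pos: [0.4896, -0.1017, 0.2559]
tool_rot: [0.988, 0.155, -0.0, -0.0]
ft_force: [0.9, 0.3, -0.1]
grip_width: 0.0857
```

```bash
python3 - <<'E'
from workcell import bot
o=bot.get_obs();print(o['joint_pos'],o['eef_pos'],o['tool_rot'])
from h import *
print(R.from_quat(o['tool_rot']).as_matrix().round(3))
E
```

```text
[-2.04749309e-01  2.41444865e-01  5.08123118e-03  1.33516633e+00
 -1.83970484e-04  1.05564195e+00] [ 0.48960722 -0.10172382  0.25591506] [ 9.87980167e-01  1.54580225e-01 -3.75710840e-04 -4.31140979e-05]
[[ 0.952  0.305 -0.001]
 [ 0.305 -0.952 -0.   ]
 [-0.001 -0.    -1.   ]]
```

Emit:
carry_out --pt "-0.155 0.475 0 0 1" --pt "-0.31 0.95 0 0 1"

```text
clock: 0.75
eef_pos: [0.4904, -0.1989, 0.2563]
tool_rot: [0.987, 0.158, 0.0, -0.0]
ft_force: [1.4, 0.7, 0.5]
grip_width: 0.0853
```

Emit:
carry_out --pt "-0.2 0.5 0 -0.09 1" --pt "-0.41 0.99 0 -0.18 1" --pt "-0.41 0.99 0 -0.27 1" --pt "-0.41 0.99 0 -0.36 1" --pt "-0.41 0.99 0 -0.45 1" --pt "-0.41 0.99 0 -0.54 1" --pt "-0.41 0.99 0 -0.63 1" --pt "-0.41 0.99 0 -0.72 1" --pt "-0.41 0.99 0 -0.82 1" --pt "-0.41 0.99 0 -0.82 1" --pt "-0.41 0.99 0 -0.82 1"

```text
clock: 1.85
eef_pos: [0.4818, -0.3059, 0.2561]
tool_rot: [0.697, 0.717, 0.0, -0.0]
ft_force: [-0.5, -0.2, -0.6]
grip_width: 0.0854
```

```bash
python3 - <<'E'
from workcell import bot,imaging
from h import *
o=bot.get_obs();print(o['joint_pos'],o['eef_pos'])
print(R.from_quat(o['tool_rot']).as_matrix().round(3))
W=imaging.camera_model('wrist');im=imaging.camera('wrist');cv2.imwrite('pics/w1.png',im[:,:,::-1])
print(W)
im=imaging.camera('scene');cv2.imwrite('pics/s1.png',im[:,:,::-1])
E
```

```text
[-5.65752464e-01  3.83109344e-01  2.03065898e-01  1.39124931e+00
  2.39154041e-04 -5.94806457e-01] [ 0.48182579 -0.30587672  0.25612096]
[[-0.029  1.    -0.   ]
 [ 1.     0.029  0.   ]
 [ 0.    -0.    -1.   ]]
{'fovy': 65.94788049649927, 'cx': 281.65328818823684, 'cy': 213.02873852337933, 'eye': array([ 0.41544281, -0.30736434,  0.37337794]), 'rotation': array([-0.09358815, -0.095531  ,  0.71070745,  0.69065911])}
```

View pics/w1.png

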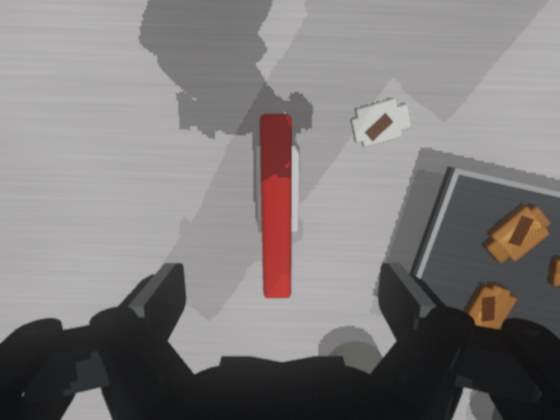

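```bash
cat >> h.py <<'E'
WR=None
def rect(m,im,mask,z):
    c=max(cv2.findContours(mask,cv2.RETR_EXTERNAL,cv2.CHAIN_APPROX_NONE)[0],key=cv2.contourArea).reshape(-1,2)
    P=np.array([onz(m,u,v,z)[:2] for u,v in c])
    (cx,cy),(w,h),a=cv2.minAreaRect((P*1000).astype(np.float32))
    return (cx,cy),(w,h),a,c
E
python3 - <<'E'
from h import *
from workcell import imaging
W=imaging.camera_model('wrist'); im=cv2.imread('pics/w1.png')
h=cv2.cvtColor(im,cv2.COLOR_BGR2HSV)
m=((((h[...,0]<6)|(h[...,0]>172))&(h[...,1]>150)&(h[...,2]>60))*255).astype(np.uint8)
for z in (.131,.125): print(z,rect(W,im,m,z)[:3])
m2=m.copy(); 
for r in (130,160,200,240,280):
    x=np.where(m[r,200:350])[0]+200; print(r,x.min(),x.max(), (onz(W,(x.min()+x.max()+0)/2,r,.131)).round(4))
b=np.where(m.any(1))[0];print(b.min(),b.max(),onz(W,277,b.min(),.131),onz(W,277,b.max(),.131))
E
```

```text
0.131 ((481.6025695800781, -310.4920654296875), (144.83790588378906, 21.665851593017578), 1.7095332145690918)
0.125 ((483.24334716796875, -310.5602722167969), (148.42205810546875, 22.202022552490234), 1.7094486951828003)
130 262 289 [ 0.4196 -0.3124  0.131 ]
160 263 289 [ 0.4412 -0.3115  0.131 ]
200 262 290 [ 0.4717 -0.3108  0.131 ]
240 263 289 [ 0.5043 -0.31    0.131 ]
280 265 289 [ 0.5393 -0.3083  0.131 ]
115 296 [ 0.40918508 -0.31156686  0.131     ] [ 0.55397653 -0.30790653  0.131     ]
```

Emit:
carry_out --pt "-0.045 0.01 0.33 0 1" --pt "-0.045 0.01 0.67 0 1" --pt "-0.045 0.01 0.85 0 1" --pt "-0.045 0.01 0.85 0 1"

```text
clock: 2.35
eef_pos: [0.4807, -0.3098, 0.168]
tool_rot: [0.696, 0.718, -0.001, -0.003]
ft_force: [-0.7, 0.4, 0.3]
grip_width: 0.0855
```

Emit:
carry_out --pt "0 0 0.25 0 1" --pt "0 0 0.49 0 1" --pt "0 0 0.49 0 1" --pt "0 0 0.49 0 -1" --pt "0 0 0.49 0 -1" --pt "0 0 0.49 0 -1" --pt "0 0 0.49 0 -1" --pt "0 0 0.49 0 -1" --pt "0 0 0.49 0 -1" --pt "0 0 0.49 0 -1" --pt "0 0 0.49 0 -1"

```text
clock: 3.45
eef_pos: [0.4834, -0.3114, 0.1236]
tool_rot: [0.696, 0.718, 0.0, 0.001]
ft_force: [-0.5, 1.4, 6.2]
grip_width: 0.0232
```

```bash
python3 - <<'E'
from workcell import bot,imaging
from h import *
o=bot.get_obs();print(o)
for n in ('side','wrist'):
    im=imaging.camera(n);cv2.imwrite(f'pics/{n}2.png',im[:,:,::-1])
E
```

```text
{'clock': 3.45, 'joint_pos': array([-5.72586335e-01,  4.72742399e-01, -1.50216636e-02,  1.08076188e+00,
        5.61150859e-04, -6.04079111e-01]), 'joint_vel': array([ 0.00024231, -0.00097902,  0.00031768, -0.00050211, -0.00191357,
        0.00024614]), 'tau': array([-4.88199648e-01, -4.28129768e+01,  2.15348911e+01, -3.43596451e-01,
       -3.23354015e-01, -1.26637408e-02]), 'eef_pos': array([ 0.4833586 , -0.31139839,  0.12363405]), 'tool_rot': array([6.95884498e-01, 7.18152768e-01, 4.97407194e-04, 1.05828825e-03]), 'ft_force': array([-0.45975387,  1.37758966,  6.23566951]), 'ft_torque': array([ 0.28334669,  0.06334309, -0.00406583]), 'grip_width': 0.023223316324502398}
```

View pics/side2.png

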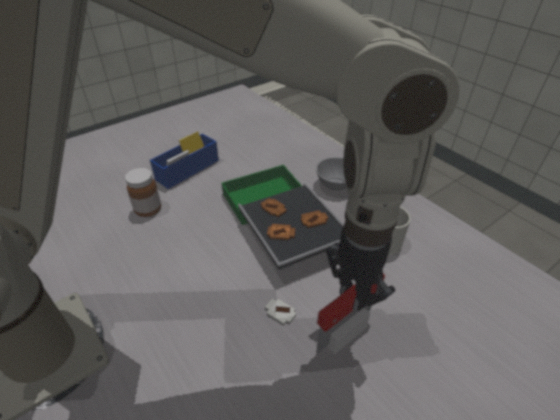

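Emit:
carry_out --pt "0 0 -0.2 0 -1" --pt "0 0 -0.5 0 -1" --pt "0 0 -0.98 0 -1" --pt "0 0 -0.98 0 -1" --pt "0 0 -0.98 0 -1"

```text
clock: 4.05
eef_pos: [0.483, -0.3116, 0.2212]
tool_rot: [0.696, 0.718, 0.0, 0.001]
ft_force: [-0.5, 0.6, -3.2]
grip_width: 0.023
```

```bash
python3 - <<'E'
from workcell import bot,imaging
from h import *
S=imaging.camera_model('scene');D=imaging.camera_model('side')
a=lambda *p:np.array(p,float)
sc=a((572,275),(355,518),(52,285),(275,80))/4.4+a(170,150)
sd=a((150,255),(490,158),(745,430),(365,570))/5.2+a(210,155)
for p,q in zip(sc,sd):
    print(p,q,[x.round(4) for x in tri(S,p,D,q)],onz(S,*p,.061).round(4),onz(D,*q,.061).round(4))
t=a((755,410),(545,692))/4.4+a(170,150); u=a((65,150),(380,55))/5.2+a(210,155)
print('tray')
for p,q in zip(t,u): print([x.round(4) for x in tri(S,p,D,q)])
print('basket')
bs=a((404.6,219.2),(432.5,225.8),(422.3,299),(391.5,290))
bd=a((155,352),(42,283),(455,70),(575,132))/8+a(145,125)
for p,q in zip(bs,bd): print([x.round(4) for x in tri(S,p,D,q)])
for n in ('side','scene'):
    im=imaging.camera(n);cv2.imwrite(f'pics/{n}3.png',im[:,:,::-1])
print(bot.get_obs()['eef_pos'],bot.get_obs()['ft_force'],bot.get_obs()['grip_width'])
E
python3 - <<'E'
import cv2
a=cv2.imread('pics/wrist0.png')
cv2.imwrite('pics/e1.png',cv2.resize(a[100:360,220:500],None,fx=2.3,fy=2.3,interpolation=cv2.INTER_CUBIC))
E
```

```text
[300.  212.5] [238.84615385 204.03846154] [array([0.4944, 0.077 , 0.0535]), np.float64(0.0015)] [0.4994 0.0782 0.061 ] [0.4897 0.0703 0.061 ]
[250.68181818 267.72727273] [304.23076923 185.38461538] [array([0.6754, 0.0406, 0.0481]), np.float64(0.0014)] [0.6807 0.0436 0.061 ] [0.664  0.0293 0.061 ]
[181.81818182 214.77272727] [353.26923077 237.69230769] [array([ 0.6339, -0.1749,  0.0553]), np.float64(0.002)] [ 0.6357 -0.1712  0.061 ] [ 0.6302 -0.179   0.061 ]
[232.5        168.18181818] [280.19230769 264.61538462] [array([ 0.4555, -0.1375,  0.0556]), np.float64(0.0016)] [ 0.4583 -0.1344  0.061 ] [ 0.4533 -0.1416  0.061 ]
tray
[array([0.5158, 0.1961, 0.0323]), np.float64(0.0025)]
[array([0.7053, 0.1665, 0.0264]), np.float64(0.0041)]
basket
[array([0.4057, 0.3071, 0.0657]), np.float64(0.001)]
[array([0.3926, 0.3707, 0.0643]), np.float64(0.0022)]
[array([0.5765, 0.405 , 0.0642]), np.float64(0.0013)]
[array([0.5889, 0.3393, 0.0656]), np.float64(0.0008)]
[ 0.48164374 -0.31065925  0.218569  ] [ 0.01251082  0.01270979 -2.84374723] 0.023421019851513587
```

View pics/e1.png

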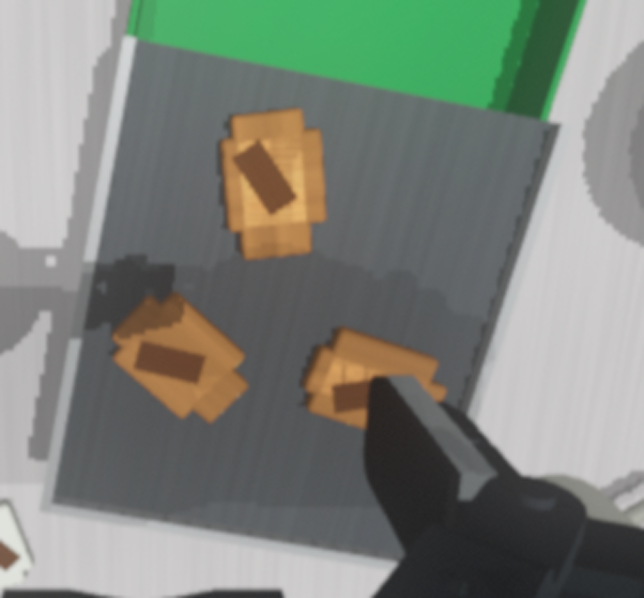

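View pics/side3.png

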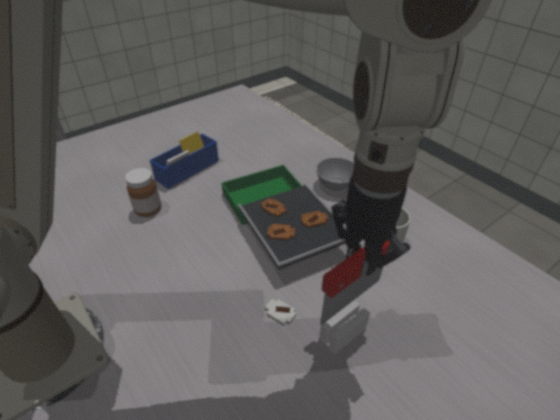

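Emit:
carry_out --pt "0.45 0.18 0 0 -1" --pt "0.87 0.355 0 0 -1" --pt "0.87 0.355 0 0 -1"

```text
clock: 4.45
eef_pos: [0.5156, -0.2181, 0.2179]
tool_rot: [0.694, 0.72, 0.0, -0.003]
ft_force: [0.2, -1.1, -2.3]
grip_width: 0.0234
```

Emit:
carry_out --pt "0.45 0.18 0 0.05 -1" --pt "0.87 0.355 0 0.1 -1" --pt "0.87 0.355 0 0.142 -1" --pt "0.87 0.355 0 0.142 -1" --pt "0.87 0.355 0 0.142 -1"

```text
clock: 4.95
eef_pos: [0.5472, -0.1354, 0.2188]
tool_rot: [0.771, 0.637, -0.001, -0.001]
ft_force: [-0.4, -0.7, -2.2]
grip_width: 0.0229
```

```bash
python3 - <<'E'
from workcell import bot,imaging
from h import *
o=bot.get_obs();print(o)
print(R.from_quat(o['tool_rot']).as_matrix().round(3))
print({k:v for k,v in imaging.camera_model('wrist').items() if k in('eye','rotation')})
for n in ('side','scene','wrist'):
    im=imaging.camera(n);cv2.imwrite(f'pics/{n}4.png',im[:,:,::-1])
a=cv2.imread('pics/scene4.png');b=cv2.imread('pics/side4.png')
cv2.imwrite('pics/f.png',cv2.hconcat([cv2.resize(a[110:310,130:350],(400,364)),cv2.resize(b[130:330,200:420],(400,364))]))
E
```

```text
{'clock': 4.95, 'joint_pos': array([-2.42326692e-01,  3.86697276e-01,  1.11022158e-01,  1.29811404e+00,
       -4.88804230e-04, -5.17116837e-02]), 'joint_vel': array([-0.01899295, -0.00734819,  0.00728517,  0.00248733,  0.00206667,
        0.00448875]), 'tau': array([ 6.91482425e-01, -4.51258242e+01,  2.58458018e+01,  1.77250430e-02,
        3.57583514e-02,  1.36845466e-02]), 'eef_pos': array([ 0.547198  , -0.1353989 ,  0.21883647]), 'tool_rot': array([ 0.77118718,  0.63660665, -0.00108798, -0.00105608]), 'ft_force': array([-0.4225779, -0.72778  , -2.1998873]), 'ft_torque': array([ 0.00268831,  0.00598381, -0.00971476]), 'grip_width': 0.022889929572668628}
[[ 0.189  0.982 -0.003]
 [ 0.982 -0.189  0.   ]
 [-0.    -0.003 -1.   ]]
{'eye': array([ 0.48233165, -0.12223986,  0.33628974]), 'rotation': array([-0.10279018, -0.08369446,  0.63085278,  0.76449603])}
```

View pics/f.png

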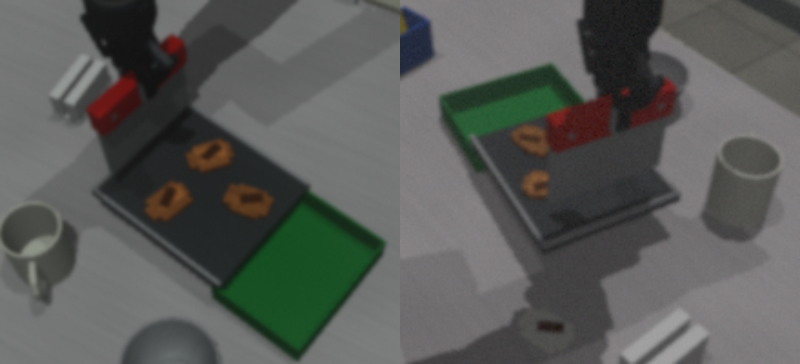

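View pics/wrist4.png

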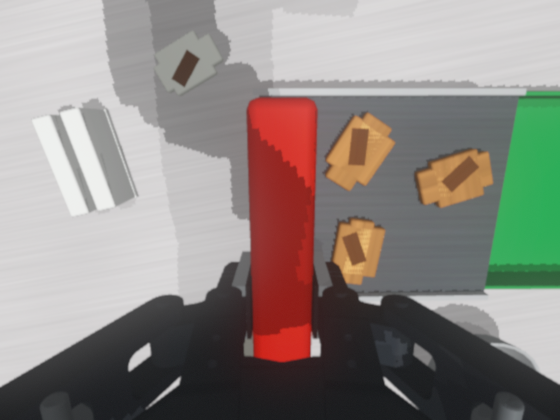

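```bash
python3 - <<'E'
from workcell import bot,imaging
from h import *
W=imaging.camera_model('wrist')
im=cv2.imread('pics/wrist4.png')
cv2.imwrite('pics/g.png',cv2.resize(im[75:305,230:540],None,fx=2.5,fy=2.5,interpolation=cv2.INTER_CUBIC))
c=np.array([.564,-.049]);ux=np.array([.1925,.981]);uy=np.array([-.981,.1925])
def f(u,v,z):
    p=onz(W,u,v,z)[:2]-c; return (p@ux).round(4),(p@uy).round(4)
for n,u,v,z in [('rim L top out',400,88,.062),('rim R top',400,293,.062),('openL',526,90,.062),('openR',487,292,.062),('crustb rear',329,180,.064),('crust c rear',332,275,.064),('closedL corner',268,88,.062)]: print(n,f(u,v,z))
o=bot.get_obs();p=o['eef_pos'][:2]-c;print('tcp',p@ux,p@uy)
# handle ends
print('handle ends',f(282,98,.225),f(282,360,.225))
E
```

```text
rim L top out (np.float64(0.0057), np.float64(0.0936))
rim R top (np.float64(0.0233), np.float64(-0.0879))
openL (np.float64(0.1062), np.float64(0.0922))
openR (np.float64(0.1052), np.float64(-0.0867))
crustb rear (np.float64(-0.0482), np.float64(0.0201))
crust c rear (np.float64(-0.042), np.float64(-0.0684))
closedL corner (np.float64(-0.0994), np.float64(0.0936))
tcp -0.08865787671030195 -0.0006144985157082112
handle ends (np.float64(-0.0882), np.float64(0.0741)) (np.float64(-0.0881), np.float64(-0.0274))
```

View pics/g.png

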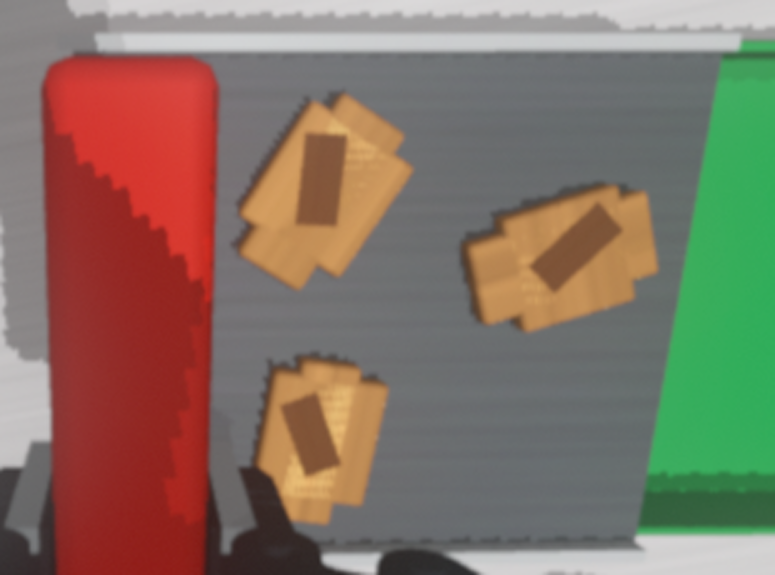

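Emit:
carry_out --pt "0 -0.03 0.2 0 -1" --pt "0 -0.03 0.34 0 -1" --pt "0 -0.03 0.34 0 -1" --pt "0 -0.03 0.38 0 -1" --pt "0 -0.03 0.41 0 -1" --pt "0 -0.03 0.41 0 -1" --pt "0 -0.03 0.41 0 -1"

```text
clock: 5.8
eef_pos: [0.5454, -0.1346, 0.1798]
tool_rot: [0.772, 0.636, 0.0, 0.0]
ft_force: [-1.2, -0.2, -2.6]
grip_width: 0.0234
```

```bash
python3 - <<'E'
from workcell import bot,imaging
from h import *
o=bot.get_obs();print(o['eef_pos'],o['ft_force'],o['ft_torque'])
im=imaging.camera('side')[:,:,::-1];cv2.imwrite('pics/g2.png',cv2.resize(im[130:330,200:420],None,fx=3,fy=3,interpolation=cv2.INTER_CUBIC))
E
```

```text
[ 0.54544185 -0.13462254  0.17976961] [-1.22406764 -0.21547949 -2.58642372] [-0.00691213  0.00059248 -0.04360161]
```

View pics/g2.png

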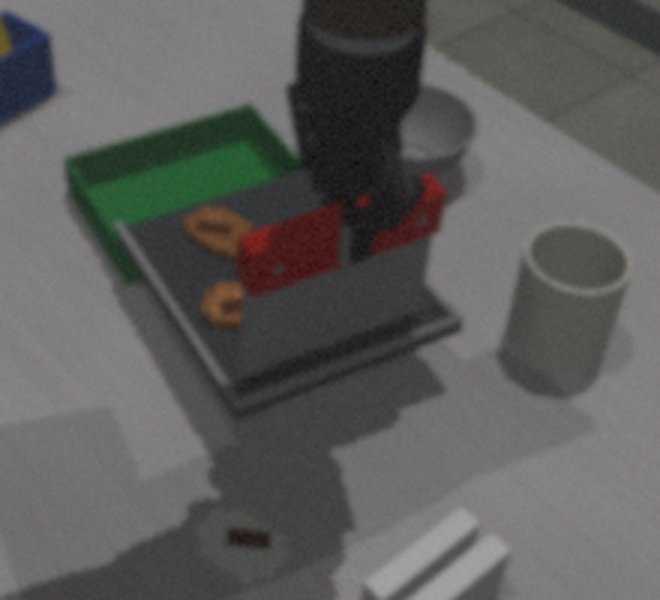

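Emit:
carry_out --pt "0 0 0.015 0 -1" --pt "0 0 0.03 0 -1" --pt "0 0 0.03 0 -1"

```text
clock: 6.15
eef_pos: [0.545, -0.1344, 0.1761]
tool_rot: [0.771, 0.636, -0.0, -0.0]
ft_force: [-0.0, -0.6, -2.3]
grip_width: 0.0231
```

Emit:
carry_out --pt "0 0 0.01 0 -1" --pt "0 0 0.02 0 -1" --pt "0 0 0.02 0 -1"

```text
clock: 6.45
eef_pos: [0.5452, -0.1345, 0.1746]
tool_rot: [0.772, 0.636, 0.0, 0.0]
ft_force: [-1.3, -0.7, -0.1]
grip_width: 0.0232
```

Emit:
carry_out --pt "0 0 0.01 0 -1" --pt "0 0 0.01 0 -1" --pt "0 0 0.01 0 -1"

```text
clock: 6.75
eef_pos: [0.5452, -0.1345, 0.1745]
tool_rot: [0.772, 0.636, 0.0, 0.0]
ft_force: [-4.1, 0.6, 4.6]
grip_width: 0.0231
```

Emit:
carry_out --pt "0.1 0 0.002 0 -1" --pt "0.2 0 0.004 0 -1" --pt "0.3 0 0.006 0 -1" --pt "0.3 0 0.006 0 -1"

```text
clock: 7.15
eef_pos: [0.5522, -0.104, 0.1738]
tool_rot: [0.771, 0.637, 0.001, 0.001]
ft_force: [-0.1, -2.0, 5.7]
grip_width: 0.0232
```

Emit:
carry_out --pt "0.1 0 0.002 0 -1" --pt "0.2 0 0.004 0 -1" --pt "0.3 0 0.006 0 -1" --pt "0.3 0 0.006 0 -1"

```text
clock: 7.55
eef_pos: [0.5579, -0.0745, 0.1731]
tool_rot: [0.771, 0.637, 0.001, 0.001]
ft_force: [-0.3, -0.5, 4.8]
grip_width: 0.0234
```

```bash
python3 - <<'E'
from workcell import bot,imaging
from h import *
o=bot.get_obs();print(o['eef_pos'],o['ft_force'],o['ft_torque'])
a=imaging.camera('scene')[:,:,::-1];b=imaging.camera('wrist')[:,:,::-1]
cv2.imwrite('pics/i.png',cv2.hconcat([cv2.resize(a[110:310,130:350],(400,364)),cv2.resize(b,(400,300)).copy() if 0 else cv2.copyMakeBorder(cv2.resize(b,(400,300)),0,64,0,0,cv2.BORDER_CONSTANT)]))
E
```

```text
[ 0.55786998 -0.07445634  0.17314357] [-0.33103294 -0.51449029  4.82842937] [-0.41573135  0.08385356 -0.01752804]
```

View pics/i.png

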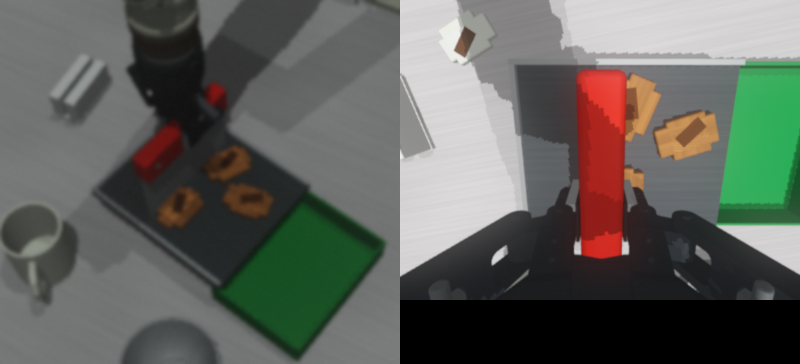

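Emit:
carry_out --pt "0.1 0 0.002 0 -1" --pt "0.2 0 0.004 0 -1" --pt "0.25 0 0.006 0 -1" --pt "0.25 0 0.006 0 -1" --pt "0.25 0 0.006 0 -1"

```text
clock: 8.15
eef_pos: [0.5624, -0.0507, 0.1726]
tool_rot: [0.771, 0.637, 0.001, 0.001]
ft_force: [-0.4, -2.5, 6.5]
grip_width: 0.0235
```

Emit:
carry_out --pt "0.1 0 0.002 0 -1" --pt "0.2 0 0.004 0 -1" --pt "0.3 0 0.006 0 -1" --pt "0.3 0 0.006 0 -1"

```text
clock: 8.55
eef_pos: [0.5682, -0.0205, 0.172]
tool_rot: [0.771, 0.637, 0.001, 0.001]
ft_force: [-0.4, -2.5, 5.9]
grip_width: 0.0232
```

Emit:
carry_out --pt "0.1 0 0.002 0 -1" --pt "0.2 0 0.004 0 -1" --pt "0.3 0 0.006 0 -1" --pt "0.3 0 0.006 0 -1"

```text
clock: 8.95
eef_pos: [0.5738, 0.0091, 0.1713]
tool_rot: [0.771, 0.637, 0.001, 0.001]
ft_force: [0.8, -1.3, 4.7]
grip_width: 0.0231
```

Emit:
carry_out --pt "0.07 0 0.002 0 -1" --pt "0.15 0 0.004 0 -1" --pt "0.15 0 0.004 0 -1" --pt "0.15 0 0.004 0 -1" --pt "0.15 0 0.004 0 -1"

```text
clock: 9.45
eef_pos: [0.5765, 0.0232, 0.171]
tool_rot: [0.771, 0.636, 0.001, 0.001]
ft_force: [-0.2, -2.0, 5.5]
grip_width: 0.0233
```

```bash
cat > v.py <<'E'
import sys
from workcell import bot,imaging
from h import *
o=bot.get_obs();print(o['eef_pos'],o['ft_force'],o['ft_torque'],o['joint_pos'],o['clock'])
a=imaging.camera('scene')[:,:,::-1];b=imaging.camera('wrist')[:,:,::-1]
cv2.imwrite(sys.argv[1],cv2.hconcat([cv2.resize(a[110:310,130:350],(400,364)),cv2.copyMakeBorder(cv2.resize(b,(400,300)),0,64,0,0,cv2.BORDER_CONSTANT)]))
E
python3 v.py pics/j.png
```

```text
[0.57653682 0.02316805 0.17100522] [-0.15989041 -1.96294054  5.51188237] [-0.67974776  0.17153092  0.0426009 ] [ 4.04490666e-02  4.37746827e-01  6.09281829e-02  1.19132176e+00
 -5.92169803e-04  2.31497207e-01] 9.45
```

View pics/j.png

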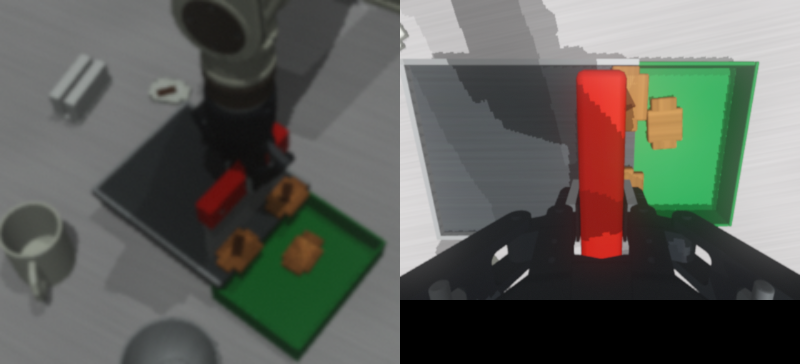

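Emit:
carry_out --pt "0.08 0 0.001 0 -1" --pt "0.16 0 0.002 0 -1" --pt "0.24 0 0.002 0 -1" --pt "0.32 0 0.002 0 -1" --pt "0.4 0 0.002 0 -1" --pt "0.48 0 0.002 0 -1" --pt "0.56 0 0.002 0 -1" --pt "0.56 0 0.002 0 -1"

```text
clock: 10.35
eef_pos: [0.5894, 0.0801, 0.1726]
tool_rot: [0.771, 0.637, 0.004, 0.001]
ft_force: [2.9, -1.2, 11.8]
grip_width: 0.0231
```

```bash
python3 v.py pics/k.png
```

```text
[0.58936331 0.08006603 0.17257804] [ 2.89848172 -1.21934535 11.83865155] [-0.32879812 -0.18502254  0.0565013 ] [0.13405413 0.46654118 0.11080781 1.20661734 0.00207371 0.3239147 ] 10.35
```

View pics/k.png

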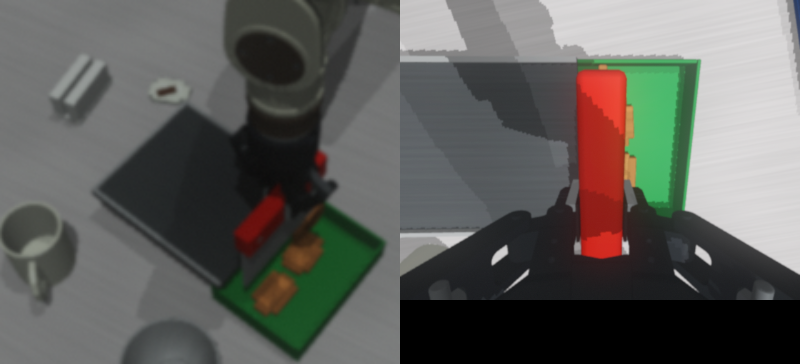

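Emit:
carry_out --pt "0 0 -0.05 0 -1" --pt "0 0 -0.2 0 -1" --pt "0 0 -0.3 0 -1" --pt "0 0 -0.3 0 -1"

```text
clock: 10.85
eef_pos: [0.5868, 0.0785, 0.2004]
tool_rot: [0.771, 0.636, 0.001, -0.0]
ft_force: [0.4, -0.0, -1.9]
grip_width: 0.0233
```

```bash
python3 v.py pics/l.png; python3 - <<'E'
from workcell import imaging
import cv2
im=imaging.camera('side')[:,:,::-1];cv2.imwrite('pics/l2.png',cv2.resize(im[130:280,200:380],None,fx=4,fy=4,interpolation=cv2.INTER_CUBIC))
E
```

```text
[0.58676532 0.07846607 0.20041157] [ 0.42020002 -0.0364393  -1.87513206] [-0.03724839  0.02582858  0.01062161] [1.32396673e-01 4.49279910e-01 1.58012463e-01 1.27813924e+00
 1.15026090e-03 3.23347666e-01] 10.85
```

View pics/l.png

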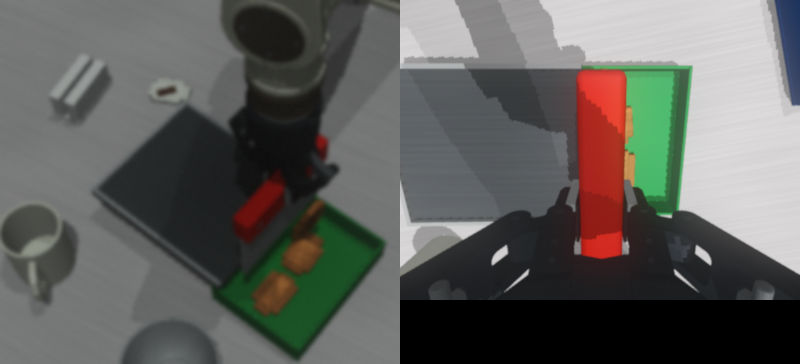

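View pics/l2.png

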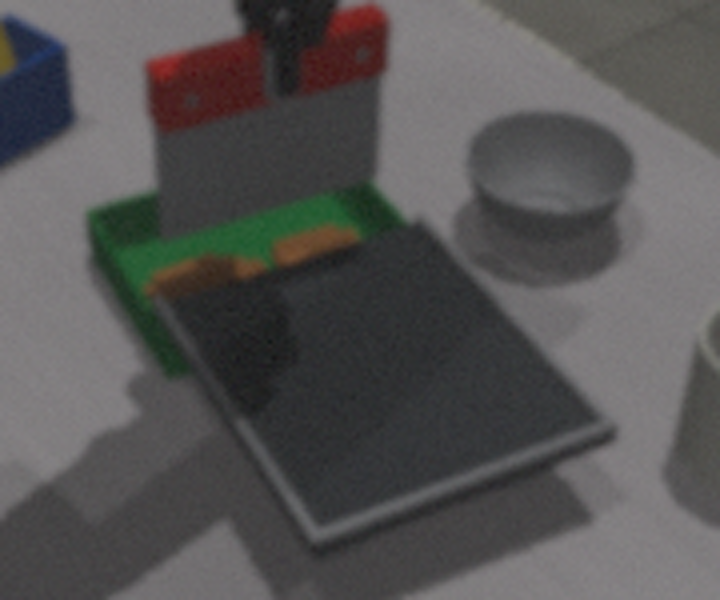

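Emit:
carry_out --pt "0 0 -0.3 0 -1" --pt "0.3 0 -0.5 0 -1" --pt "0.6 0 -0.5 0 -1" --pt "0.6 0 -0.5 0 -1" --pt "0.6 0 -0.5 0 -1"

```text
clock: 11.5
eef_pos: [0.5971, 0.137, 0.2484]
tool_rot: [0.771, 0.637, -0.001, -0.0]
ft_force: [-1.1, -0.8, -2.3]
grip_width: 0.0233
```

```bash
python3 - <<'E'
from workcell import imaging,bot
from h import *
a=imaging.camera('scene')[:,:,::-1];b=imaging.camera('side')[:,:,::-1];w=imaging.camera('wrist')[:,:,::-1]
cv2.imwrite('pics/mw.png',w);cv2.imwrite('pics/ms.png',a);cv2.imwrite('pics/md.png',b)
f=lambda i,x,y:cv2.resize(i[y:y+90,x:x+110],(396,324),interpolation=cv2.INTER_CUBIC)
cv2.imwrite('pics/m.png',cv2.hconcat([f(a,235,210),f(b,215,160)]))
print(bot.get_obs()['eef_pos'])
E
```

```text
[0.59719819 0.13565036 0.24874246]
```

View pics/m.png

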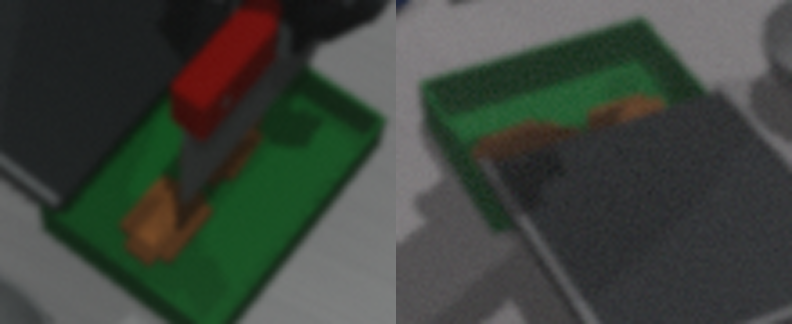

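View pics/mw.png

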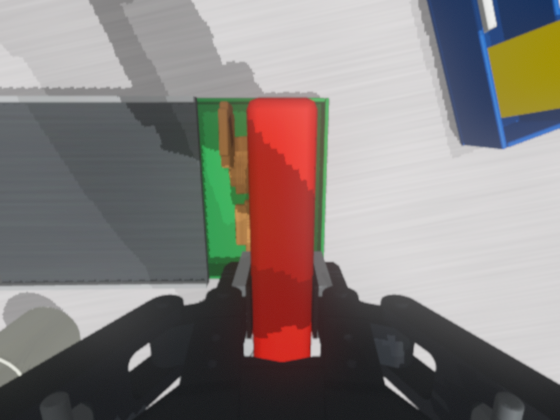

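Emit:
carry_out --pt "0 0 -0.2 0 -1" --pt "0.3 -0.3 -0.2 0 -1" --pt "0.54 -0.6 -0.2 0 -1" --pt "0.54 -0.6 -0.2 0 -1"

```text
clock: 12.05
eef_pos: [0.5464, 0.203, 0.2699]
tool_rot: [0.77, 0.638, -0.0, -0.001]
ft_force: [-0.1, 0.1, -1.5]
grip_width: 0.0234
```

Emit:
carry_out --pt "0.27 -0.3 0 -0.08 -1" --pt "0.54 -0.6 0 -0.16 -1" --pt "0.54 -0.6 0 -0.236 -1" --pt "0.54 -0.6 0 -0.236 -1" --pt "0.54 -0.6 0 -0.236 -1" --pt "0.54 -0.6 0 -0.236 -1"

```text
clock: 12.65
eef_pos: [0.5011, 0.2642, 0.2696]
tool_rot: [0.642, 0.766, -0.0, 0.0]
ft_force: [-0.1, -0.3, -2.1]
grip_width: 0.0229
```

```bash
python3 - <<'E'
from workcell import imaging,bot
from h import *
o=bot.get_obs();print(o['eef_pos'],o['joint_pos'],R.from_quat(o['tool_rot']).as_matrix()[:,:2].round(4).tolist())
W=imaging.camera_model('wrist');np.save('w7.npy',W,allow_pickle=True);w=imaging.camera('wrist')[:,:,::-1]
cv2.imwrite('pics/n.png',w);cv2.imwrite('pics/ns.png',imaging.camera('scene')[:,:,::-1])
E
```

```text
[0.50111266 0.26423471 0.26956586] [ 4.85324472e-01  3.70134733e-01  2.18724835e-01  1.41955853e+00
 -1.61204745e-04  3.09829314e-01] [[-0.1746, 0.9846], [0.9846, 0.1746], [-0.0002, -0.0001]]
```

View pics/n.png

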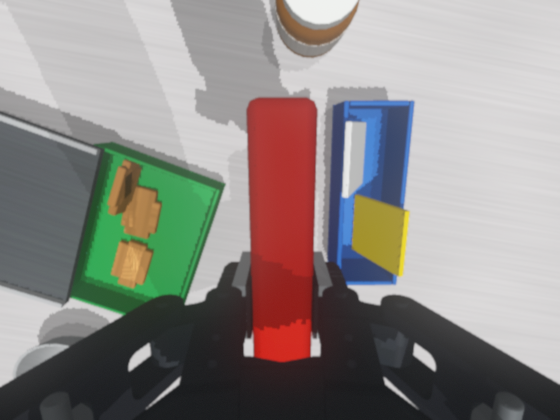

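View pics/ns.png

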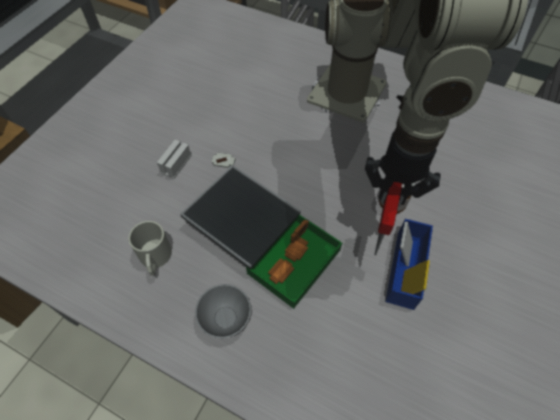

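```bash
python3 - <<'E'
import cv2
a=cv2.imread('pics/n.png');cv2.imwrite('pics/n2.png',cv2.resize(a[85:300,310:430],None,fx=2.8,fy=2.8,interpolation=cv2.INTER_CUBIC))
b=cv2.imread('pics/ns.png')
E
```

```text
(no output)
```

View pics/n2.png

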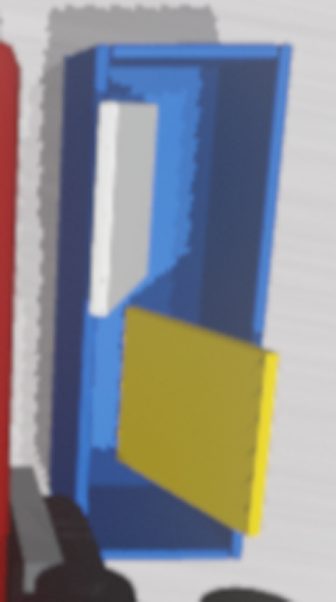

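```bash
python3 - <<'E'
from h import *
W=np.load('w7.npy',allow_pickle=True).item()
P=[];
for u,v in [(97,47),(291,45),(241,558),(76,555)]:
    P.append(onz(W,310+u/2.8,85+v/2.8,.07)[:2])
P=np.array(P);print(P.round(4));c=P.mean(0);e=(P[3]+P[2]-P[0]-P[1])/2;w=(P[1]+P[2]-P[0]-P[3])/2
print(c,np.linalg.norm(e),np.degrees(np.arctan2(e[1],e[0])),np.linalg.norm(w),np.degrees(np.arctan2(w[1],w[0])))
# cards: tops ~ z .085 ; feet z .005
for n,u,v,z in [('w top a',98,102,.088),('w top b',90,315,.088),('w foot a',157,103,.005),('w foot b',150,275,.005),('y top a',277,352,.085),('y top b',258,535,.085),('y foot a',127,308,.005),('y foot b',118,458,.005)]:
    p=onz(W,310+u/2.8,85+v/2.8,z)[:2]-c; ex=w/np.linalg.norm(w);ey=e/np.linalg.norm(e);print(n,'bx',(p@ex*1000).round(1),'by',(p@ey*1000).round(1))
E
```

```text
[[0.406  0.3065]
 [0.3943 0.3696]
 [0.5786 0.4032]
 [0.5884 0.3403]]
[0.49182505 0.35487701] 0.18642318168682562 10.404048608095989 0.06389084475739644 99.75770134758712
w top a bx -35.1 by -75.5
w top b bx -33.9 by -6.3
w foot a bx 4.2 by -75.4
w foot b bx 6.5 by -4.9
y top a bx 31.7 by 7.8
y top b bx 32.3 by 76.9
y foot a bx -2.4 by 9.4
y foot b bx -2.0 by 78.4
```

Emit:
carry_out --pt "0.45 0.04 0 0 -1" --pt "0.91 0.07 0 0 -1" --pt "0.91 0.07 0 0 -1" --pt "0.91 0.07 0.3 0 -1" --pt "0.91 0.07 0.5 0 -1" --pt "0.91 0.07 0.5 0 -1"

```text
clock: 13.35
eef_pos: [0.4898, 0.3542, 0.2159]
tool_rot: [0.642, 0.767, -0.004, -0.001]
ft_force: [-0.5, 0.0, -2.5]
grip_width: 0.0231
```

```bash
cat > v2.py <<'E'
import sys
from workcell import imaging,bot
from h import *
o=bot.get_obs();print(o['eef_pos'],o['ft_force'],o['ft_torque'],o['clock'])
a=imaging.camera('scene')[:,:,::-1];b=imaging.camera('side')[:,:,::-1]
f=lambda i,x,y:cv2.resize(i[y:y+120,x:x+110],(396,432),interpolation=cv2.INTER_CUBIC)
cv2.imwrite(sys.argv[1],cv2.hconcat([f(a,350,190),f(b,130,85)]))
E
python3 v2.py pics/o.png
```

```text
[0.48975808 0.35416077 0.21592379] [-0.53843161  0.02298125 -2.49440463] [ 0.01158297 -0.01347037  0.01287735] 13.35
```

View pics/o.png

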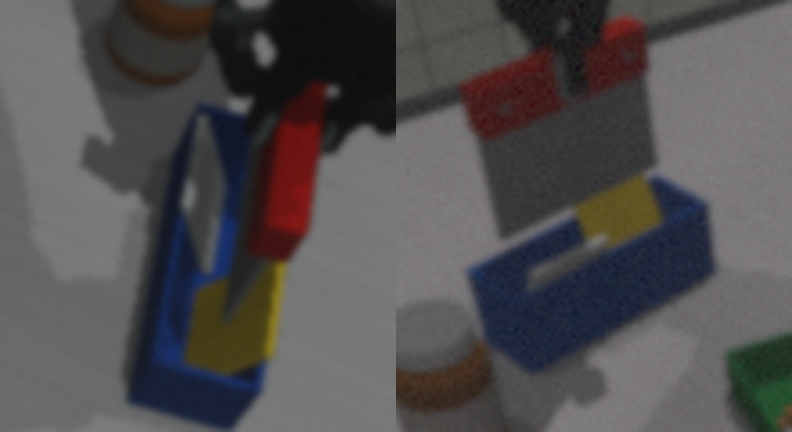

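Emit:
carry_out --pt "0 0.02 0.15 0 -1" --pt "0 0.02 0.3 0 -1" --pt "0 0.02 0.42 0 -1" --pt "0 0.02 0.5 0 -1" --pt "0 0.02 0.5 0 -1" --pt "0 0.02 0.5 0 -1"

```text
clock: 14.05
eef_pos: [0.4935, 0.3566, 0.1703]
tool_rot: [0.641, 0.767, 0.0, 0.0]
ft_force: [-0.2, -0.2, -2.4]
grip_width: 0.0235
```

```bash
python3 v2.py pics/p.png
```

```text
[0.49346469 0.35658575 0.17031016] [-0.19265557 -0.21513583 -2.41105488] [-0.00360817 -0.01143178 -0.04103572] 14.05
```

View pics/p.png

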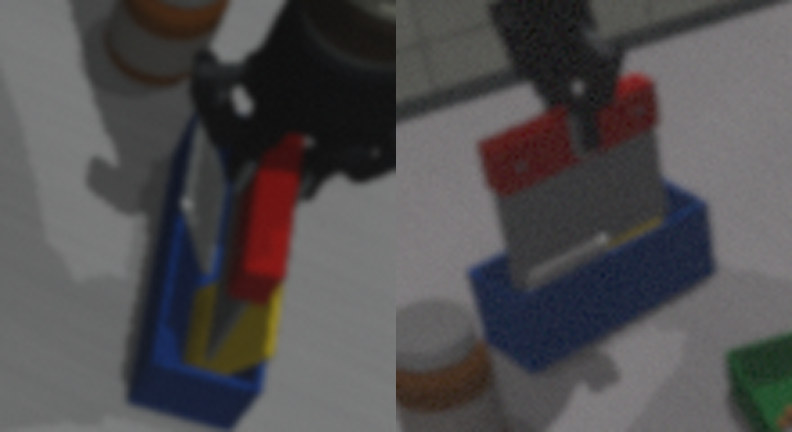

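Emit:
carry_out --pt "0 0 0.03 0 -1" --pt "0 0 0.06 0 -1" --pt "0 0 0.09 0 -1" --pt "0 0 0.12 0 -1" --pt "0 0 0.15 0 -1" --pt "0 0 0.17 0 -1" --pt "0 0 0.17 0 -1"

```text
clock: 14.85
eef_pos: [0.4929, 0.3563, 0.1522]
tool_rot: [0.641, 0.767, -0.0, -0.0]
ft_force: [-0.6, 0.2, -2.3]
grip_width: 0.0233
```

Emit:
carry_out --pt "0 0 0.01 0 -1" --pt "0 0 0.02 0 -1" --pt "0 0 0.03 0 -1" --pt "0 0 0.04 0 -1" --pt "0 0 0.05 0 -1" --pt "0 0 0.06 0 -1" --pt "0 0 0.06 0 -1"

```text
clock: 15.55
eef_pos: [0.4931, 0.3564, 0.1465]
tool_rot: [0.641, 0.767, -0.0, -0.0]
ft_force: [-0.4, 0.1, -2.1]
grip_width: 0.0233
```

Emit:
carry_out --pt "0 0 0.01 0 -1" --pt "0 0 0.02 0 -1" --pt "0 0 0.03 0 -1" --pt "0 0 0.04 0 -1" --pt "0 0 0.04 0 -1"

```text
clock: 16.05
eef_pos: [0.4934, 0.356, 0.1428]
tool_rot: [0.641, 0.767, -0.0, 0.001]
ft_force: [-0.2, -2.0, -0.7]
grip_width: 0.023
```

Emit:
carry_out --pt "0 0 0.01 0 -1" --pt "0 0 0.02 0 -1" --pt "0 0 0.03 0 -1" --pt "0 0 0.03 0 -1"

```text
clock: 16.45
eef_pos: [0.4937, 0.3556, 0.1401]
tool_rot: [0.641, 0.767, -0.0, 0.001]
ft_force: [1.0, -5.8, 3.8]
grip_width: 0.0231
```

```bash
python3 v2.py pics/q.png
```

```text
[0.4936917  0.35559052 0.14011445] [ 1.03755395 -5.75578891  3.83596671] [-1.55937443 -0.41139925 -0.12966492] 16.45
```

View pics/q.png

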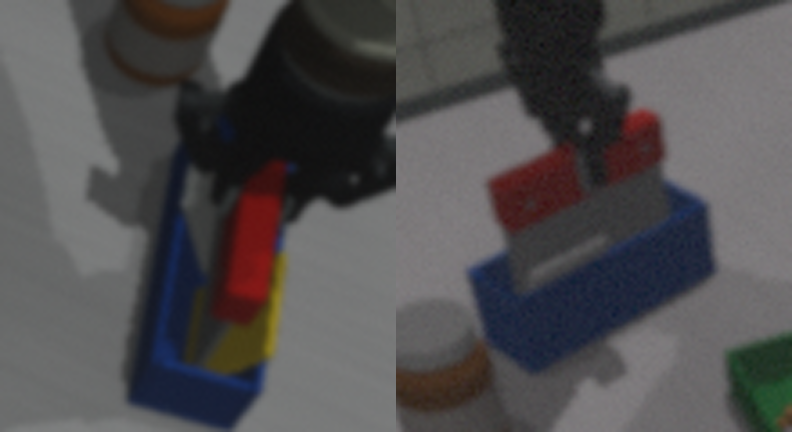

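Emit:
carry_out --pt "-0.01 0 0 0 -1" --pt "-0.02 0 0 0 -1" --pt "-0.03 0 0 0 -1" --pt "-0.04 0 0 0 -1" --pt "-0.04 0 0 0 -1"

```text
clock: 17.05
eef_pos: [0.4935, 0.3536, 0.1394]
tool_rot: [0.641, 0.768, 0.001, -0.001]
ft_force: [0.2, 1.5, -1.3]
grip_width: 0.0228
```

Emit:
carry_out --pt "0 0 0.01 0 -1" --pt "0 0 0.02 0 -1" --pt "0 0 0.02 0 -1"

```text
clock: 17.35
eef_pos: [0.4937, 0.3535, 0.1383]
tool_rot: [0.641, 0.768, 0.001, -0.001]
ft_force: [-2.3, 2.9, 3.1]
grip_width: 0.0233
```

Emit:
carry_out --pt "0.01 0 0.01 0 -1" --pt "0.01 0 0.02 0 -1" --pt "0.01 0 0.02 0 -1"

```text
clock: 17.65
eef_pos: [0.494, 0.3538, 0.1371]
tool_rot: [0.641, 0.767, 0.001, 0.0]
ft_force: [-1.4, 1.2, 6.8]
grip_width: 0.023
```

Emit:
carry_out --pt "0 0 0.01 0 -1" --pt "0 0 0.02 0 -1" --pt "0 0 0.02 0 -1"

```text
clock: 17.95
eef_pos: [0.4941, 0.3528, 0.1339]
tool_rot: [0.641, 0.767, -0.0, 0.001]
ft_force: [0.4, 0.1, 3.3]
grip_width: 0.0235
```

Emit:
carry_out --pt "0 0 0.01 0 -1" --pt "0 0 0.02 0 -1" --pt "0 0 0.02 0 -1"

```text
clock: 18.25
eef_pos: [0.4934, 0.3532, 0.1309]
tool_rot: [0.641, 0.768, -0.001, -0.0]
ft_force: [0.1, 0.1, -0.2]
grip_width: 0.0232
```

Emit:
carry_out --pt "0 0 0.01 0 -1" --pt "0 0 0.02 0 -1" --pt "0 0 0.02 0 -1"

```text
clock: 18.55
eef_pos: [0.4933, 0.3534, 0.1291]
tool_rot: [0.641, 0.768, -0.001, -0.0]
ft_force: [-0.3, -0.3, -0.7]
grip_width: 0.023
```

Emit:
carry_out --pt "0 0 0.01 0 -1" --pt "0 0 0.02 0 -1" --pt "0 0 0.03 0 -1" --pt "0 0 0.03 0 -1"

```text
clock: 18.95
eef_pos: [0.4935, 0.3534, 0.1264]
tool_rot: [0.641, 0.768, -0.0, -0.0]
ft_force: [0.6, 0.5, -0.8]
grip_width: 0.0235
```

```bash
python3 v2.py pics/r.png
```

```text
[0.49352922 0.35342421 0.12635852] [ 0.60707206  0.47429427 -0.80090932] [ 0.01064438 -0.03522685 -0.07200537] 18.95
```

View pics/r.png

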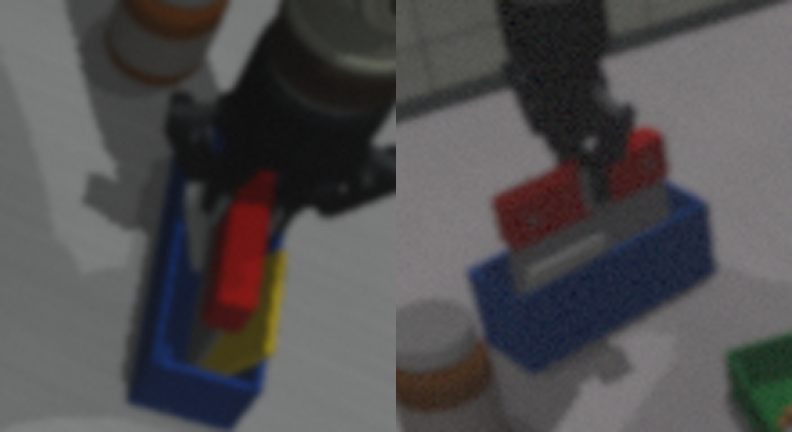

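Sliding freely; feel for the floor.

Emit:
carry_out --pt "0 0 0.01 0 -1" --pt "0 0 0.02 0 -1" --pt "0 0 0.03 0 -1" --pt "0 0 0.03 0 -1"

```text
clock: 19.45
eef_pos: [0.4935, 0.3535, 0.1232]
tool_rot: [0.641, 0.768, -0.0, -0.0]
ft_force: [-0.2, 0.6, -2.7]
grip_width: 0.0235
```

Emit:
carry_out --pt "0 0 0.01 0 -1" --pt "0 0 0.015 0 -1" --pt "0 0 0.015 0 -1"

```text
clock: 19.75
eef_pos: [0.4934, 0.3535, 0.1227]
tool_rot: [0.641, 0.768, -0.0, -0.0]
ft_force: [-1.6, -1.0, 3.1]
grip_width: 0.0231
```

Emit:
carry_out --pt "0 0 -0.005 0 -1" --pt "0 0 -0.005 0 0" --pt "0 0 -0.005 0 0" --pt "0 0 -0.005 0 0" --pt "0 0 -0.005 0 0" --pt "0 0 -0.005 0 0" --pt "0 0 -0.1 0 0" --pt "0 0 -0.3 0 0" --pt "0 0 -0.6 0 0" --pt "0 0 -0.9 0 0" --pt "0 0 -0.95 0 0"

```text
clock: 20.85
eef_pos: [0.4956, 0.3549, 0.2226]
tool_rot: [0.641, 0.768, 0.004, 0.001]
ft_force: [0.2, -0.1, 0.4]
grip_width: 0.0426
```

Emit:
carry_out --pt "-0.2 0 -0.3 0 0" --pt "-0.6 0 -0.5 0 0" --pt "-1 0 -0.5 0 0" --pt "-1 0 -0.5 0 0" --pt "-1 0 -0.5 0 0"

```text
clock: 21.35
eef_pos: [0.5116, 0.2543, 0.2672]
tool_rot: [0.642, 0.767, 0.0, -0.0]
ft_force: [0.0, 0.8, -0.6]
grip_width: 0.0429
```

```bash
python3 v2.py pics/t.png; python3 - <<'E'
from workcell import imaging
import cv2
for n in('scene','wrist'): cv2.imwrite(f'pics/t{n}.png',imaging.camera(n)[:,:,::-1])
E
```

```text
[0.51159522 0.25425297 0.26724899] [ 0.03894666  0.84307898 -0.57290291] [ 0.06068345  0.03573881 -0.0260204 ] 21.35
```

View pics/t.png

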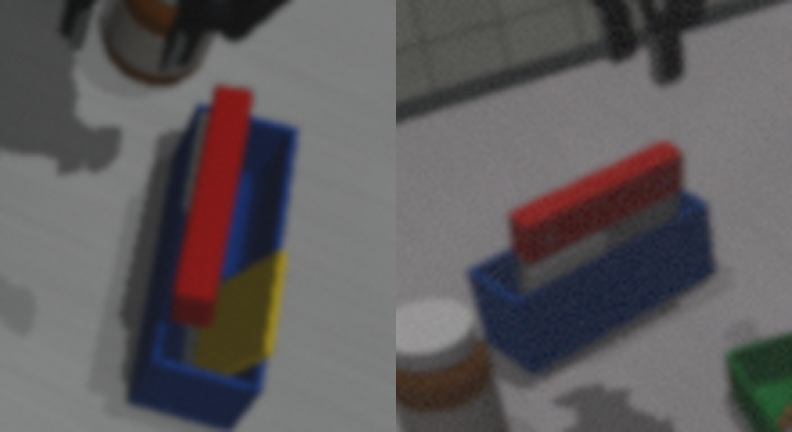

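View pics/twrist.png

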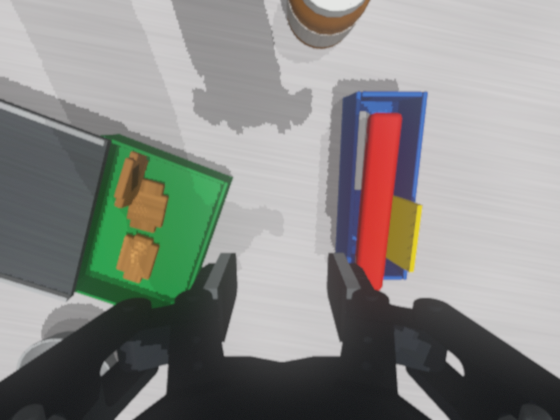

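View pics/tscene.png

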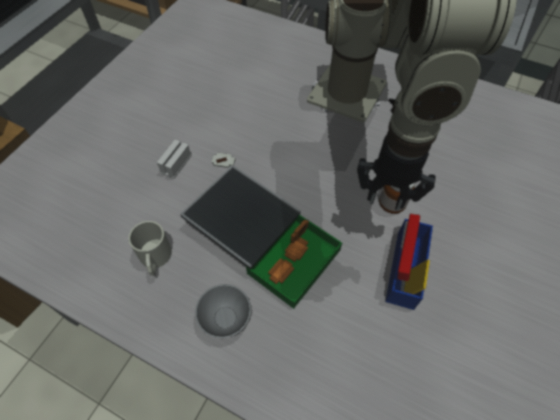

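Emit:
carry_out --pt "0 0 0 0 0" --pt "0 0 0 0 0" --pt "0 0 0 0 0" --pt "0 0 0 0 0" --pt "0 0 0 0 0" --pt "0 0 0 0 0" --pt "0 0 0 0 0" --pt "0 0 0 0 0" --pt "0 0 0 0 0" --pt "0 0 0 0 0"

```text
clock: 22.55
eef_pos: [0.5115, 0.2551, 0.2672]
tool_rot: [0.641, 0.767, 0.0, -0.0]
ft_force: [-0.1, 0.6, 0.5]
grip_width: 0.0425
```

```bash
python3 - <<'E'
from workcell import imaging,bot
from h import *
W=imaging.camera_model('wrist');a=imaging.camera('wrist')[:,:,::-1];cv2.imwrite('pics/u.png',a)
b=cv2.imread('pics/twrist.png');d=cv2.absdiff(a,b).max(2)
print('diff>40 tray/basket',(d[130:310,70:240]>40).sum(),(d[90:290,330:430]>40).sum())
h=cv2.cvtColor(np.ascontiguousarray(a),cv2.COLOR_BGR2HSV)
m=((((h[...,0]<6)|(h[...,0]>172))&(h[...,1]>150)&(h[...,2]>60))*255).astype(np.uint8);m[:,:340]=0;m[:,415:]=0
print(rect(W,a,m,.128)[:3])
ex=np.array([-.1771,.9842]);ey=np.array([.9842,.1771]);c=np.array([.4925,.3555])
(x,y),_,_,_=rect(W,a,m,.128);p=np.array([x,y])/1000-c;print('handle top in basket',p@ex,p@ey)
for n,u,v,z in[('crust tall',132,180,.03),('crust2',147,205,.02),('crust3',137,257,.01),('tray c1',118,136,.04),('tray c2',231,179,.04)]:
    q=onz(W,u,v,z)[:2]-(np.array([.563,-.053])+.165*np.array([.1925,.981]));print(n,q@np.array([.1925,.981]),q@np.array([-.981,.1925]))
cv2.imwrite('pics/u2.png',cv2.hconcat([cv2.resize(a[130:310,70:240],None,fx=2.5,fy=2.5,interpolation=2),cv2.resize(a[90:270,330:430],None,fx=2.5,fy=2.5,interpolation=2)]))
E
```

```text
diff>40 tray/basket 288 269
((496.529296875, 331.32281494140625), (146.88925170898438, 25.198598861694336), 8.78281307220459)
handle top in basket -0.024508774011230455 -0.00031614548950191826
crust tall -0.02929979506228741 0.05580547945515957
crust2 -0.009526492374308733 0.03030598166340702
crust3 -0.006829318369280463 -0.04302565672644584
tray c1 -0.050549984464232034 0.09870246117655701
tray c2 0.07317141023556328 0.09881017767920477
```

View pics/u2.png

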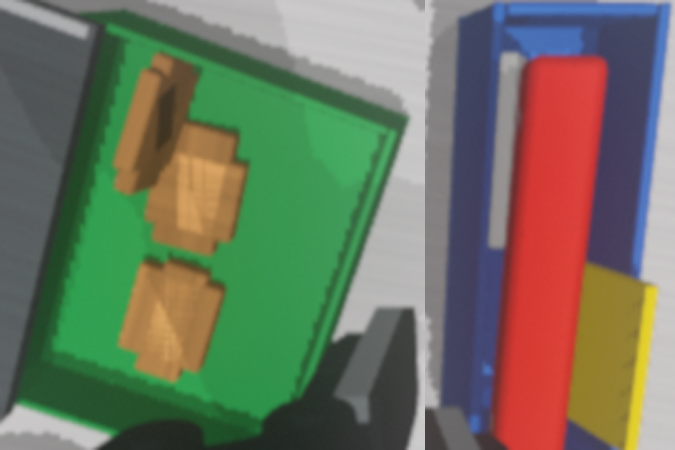

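```bash
python3 - <<'E'
from workcell import order,bot
o=bot.get_obs();print(o['ft_force'],o['clock']);print(order.job_done())
E
```

```text
[-0.07459442  0.24360679  0.61249527] 22.6
the job is handed in; nothing more can be done
None
```

I did the whole job and handed it in at 22.6 s; no verdict is reported, so success rests on my own checks.

**Wipe:** I gripped the scraper's handle and set the blade down behind the crusts, about 85 mm from the middle of the sheet. I wiped the crusts off the open end with the wrist reading about 7–9 N of contact at the start, middle and end. The sheet sloped down towards the open end. Past the end of the sheet the upward force rose to about 12 N (about 14 N of contact), probably because a crust was caught under the blade, so I raised the blade.

**Basket:** I lowered the blade slowly between the two dough cards, shifting it about 4 mm sideways on the way because it was pressing only on the yellow card. The wrist force near the cards stayed under about 9 N, until I felt the basket floor at the expected height and let go.

**Last checks:**
- **Crusts:** all three are in the scrap tray. One is standing tilted against another, well within the tray.
- **Scraper:** it stands in the basket, centred along its length, leaning about 0.2 rad towards the white card.
- **Cards:** both are still standing in the basket.
- **Jar, bowl and mug:** by eye they look unmoved in the pictures. I did not measure them.
- **Rest:** two wrist pictures about a second apart differed by a few hundred pixels over the tray and basket. I put this down to under 1 mm of arm settling, but did not check it separately.
- **Cameras:** the fixed cameras put known heights about 5–10 mm too low. I relied on the wrist camera and on touch for the fine positions.

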